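# Feed dowels from a tray into a grooved feed rail

## Robot

A 6-joint arm with a two-finger parallel gripper is mounted at the origin on a cart in front of the work surface, level with it; the furniture and walls round the work are solid. World frame = base frame: x ahead of the robot, y to its left, z up, the work surface at z = 0. Lengths are in mm, angles in rad, forces in N, time in s.
With the tool pointing down it reaches from about 275 to 825 mm from the base axis. Payload 5.2 kg.
Tool frame: the origin (TCP) lies midway between the tips of the shut fingers; the grasp point (between the pads) lies 19 mm behind it (bot.tcp_to_grasp is the distance from the TCP to the grasp point, in mm); z points along the fingers, y is the direction in which the jaws open and shut (so a half turn about z gives the same grasp; the last joint's range is limited). The gripper opens to 93 mm and grips with 3 to 60 N. Pads are 15 mm wide; open, the fingers measure 128 mm over their backs; the gripper's body (75 mm by 188 mm) begins 65 mm behind the grasp point.
Start: joints at [1.002, 0.259, 1.535, -0, 1.348, -0.203], TCP at [196.712, 513.624, 218.653] pointing down, gripper open.
Joint ranges: [-3.14, 3.14], [-0.91, 2.08], [0.19, 2.58], [-1.22, 4.36], [0.22, 2.71], [-3.12, 3.12]. Speed limits (rad/s): [2.57, 2.57, 3.14, 3.14, 3.14, 3.14].

## Interface

Orientations are given as a unit quaternion [x, y, z, w].
In Python, from workcell import bot gives the robot as it stands. Calls block until the motion is done:
- bot.goto(position, orientation): joint-space move of the TCP to a pose.
- bot.movel(position, attitude=None, speed=150, until_force=None): straight line of the TCP; attitude=None keeps the orientation; speed is the mean speed in mm/s. With until_force (N) it stops when the force on the tool has changed by that much, and returns True; else False.
- bot.goto_joints(angles): joint-space move.
- bot.grip(opening, force=None): finger opening in mm; force is the grip in N (None keeps the last); returns when the fingers have stopped.
- bot.wait(seconds).
- bot.solve_ik(position, orientation): joint angles nearest the present ones, or None.
- bot.state(): the state.
- bot.camera(name): name is "side" or "top" or "wrist"; returns (picture, depth): 480x640x3 uint8, red, green, blue; 480x640 float32, mm along the optical axis (not along the pixel's ray), 0 where there is no reading.
- bot.camera_params(name): a dict with "fx", "fy", "cx", "cy" (pixels), "R" (3x3) and "t" (3): a world point X has camera coordinates R X + t; the wrist camera has in their place "hand_eye" (4x4, takes a point from camera to tool coordinates, whose origin is the TCP and whose axes are the flange's). Camera axes: x right, y down, z forward; pixel columns grow to the right and rows downward; lengths in mm; the calibration is good to about 2 mm. A picture is of the moment at which its call begins: read the wrist's pose just before it. camera_params takes no time and is no camera call.
A pose or a line that the arm cannot do raises bot.IKError and nothing moves.
- bot.close_job(): hands the job in, once; it reports no verdict.
Trained networks look in the newest picture that a camera, given by its name, has taken for a name from the list of things; names that differ only in an ending like _2 or _b are one class to them, and where a whole thing is asked for, a point or a joint stands for the part that bears it (a point fixed in the world has none). Each returns a list of dicts, best first, with "score" (0 to 1); they miss things now and then, are a little off and sometimes report something else, mostly with a low value. They report only what shows in the picture. A call takes as long as a camera call. They do not tell look-alikes from the thing itself.
- bot.look_for(camera, query): "rect" ([left, top, right, bottom] in pixels, round what is visible of it).
- bot.silhouettes(camera, query): "mask" (480x640 bool, what is visible of it) and "rect" ([left, top, right, bottom] in pixels, round what is visible of it).
The state is a dict: "clock": time; "q": joint angles; "dq": joint speeds; "joint_torque": joint torques, N m; "tcp_pos": TCP position; "ee_rot": TCP orientation; "contact_force": force on the tool from outside, world axes, zero at the start; "moment": the same for the moment, N m; "gripper_width": finger opening in mm.
Only numpy, scipy, OpenCV 4.12 (cv2) and the standard library are available. Lean on these libraries where they do the work, as an engineer would, in place of code of your own. Each camera call takes 0.05 s, during which the arm holds its last target.

## Task

Carry the blue tray of dowels by its black bridge handle, set it flat on the landing of the wooden feed rail, snug against the guide rail with its open mouth facing the channel and close to the brass lip, and let go. Then take it by the wooden tail handle and tip it up, with the mouth staying down at the lip, until all three dowels have slid in single file down into the groove. Lower the tray flat onto the landing again and let go; never touch the dowels with the gripper, never tip the tray by the bridge handle, and leave the glue bottle alone.

Things in the scene. Friction and masses are not known exactly. Their poses are not given: they have to be found in the camera images.
- tray: loose blue tray, 220 x 50 mm, walls 30 high, floor 5 thick, 0.36 kg. Origin: centre of underside; +x to the mouth, +z up. Mouth: 32 mm gap in the front end (x = +110) from y = -21 to +11, no sill, beside the straight -y wall; a slanted inner wall narrows the tray to it. The dowels start to slide at a tip of 8 to 14 degrees; 35 to 40 empties it. Pivot for tipping: front lower edge, x = +110, z = 0
- bridge_grip (a point): middle of the tray's black bridge handle, a straight bar 14 x 14 mm in section and 50 mm long, lying across the tray (along the tray's y) over x = -12 mm, its middle 76 mm above the underside; the tray hangs near level from it
- tail_grip (a point): point on the tray's tail handle, a round wooden stick, 18 mm diameter, along the tray's x axis out of its rear end from x = -110 to -179 mm, axis 20 mm above the underside; this point is at x = -150. With the tray on the landing the stick juts past the landing's end, free below down to the bench
- feed_rail: fixed wooden feed rail, 415 x 70 mm. Origin on the bench below the start of the channel; +x down the channel, +z up. Landing: level board, top z = 81 mm, x = -205 to 0, y = -37 to 33. Guide rail: dark fence on the landing's -y side, face at y = -25, upright to z = 96, then leaning outward to z = 113. Brass stop lip beside the groove: x = 0 to 5, y = 14 to 33, 4 mm above the landing
- seat (a point): point on the landing where the tray's origin comes when it is docked: 112 mm before the lip's face (so the tray's front is 2 mm short of the lip) and 1 mm off contact with the guide rail; axes as feed_rail, z = 0 is the landing's top
- groove_mid (a point): middle of the groove's floor, halfway down the channel, which starts 2 mm below the landing and slopes down 19 degrees to a brass end stop at feed_rail x = 195 to 200 mm; groove 28 mm wide (feed_rail y = -18 to +10), flared at its start, cheeks 22 mm high
- dowel_1: smooth round dowel with domed ends, 24 mm diameter, 60 mm long, 30 g, starts lying lengthwise in the tray. Origin: its centre; its x axis is its long axis
- dowel_2: smooth round dowel with domed ends, 24 mm diameter, 60 mm long, 30 g, starts lying lengthwise in the tray. Origin: its centre; its x axis is its long axis
- dowel_3: smooth round dowel with domed ends, 24 mm diameter, 60 mm long, 30 g, starts lying lengthwise in the tray. Origin: its centre; its x axis is its long axis
- glue_bottle: bystander: standing white glue bottle with a blue band, 59 mm diameter, 176 mm high, on the bench behind the low end of the feed rail. Origin: centre of its underside
- bridge: the tray's bridge handle as a part of the tray: black bar on two thin steel posts, 50 mm wide, 83 mm high over the tray's underside. Origin: on the tray's underside plane, at the tray's x = -12 mm
- tail: the tray's tail handle as a part of the tray: the wooden stick with its brass collar. Origin: at the tray's origin
Mind the look-alikes: they are no part of the job. What is shaped like the dowel_2 but orange or white is not meant. Leave any green look-alike of the dowel_1 alone.

How it is judged:
By the outcome, as a careful person would: the job done as asked, in the order asked, and still so for the second after the job is handed in, with the robot touching nothing.
It also fails if it takes over 64 s, if anything falls off the work surface, if the arm or the gripper's body presses on something with over 40 N, if the wrist force passes 120 N, or if a joint passes its speed limit or range.

## Working session

There is one attempt and no reset: what is moved stays moved. The work goes in short steps, each a Python script; the robot and the scene stay as the last script left them, time stands still between calls to the robot, and variables do not carry over. Pictures are saved under pics/ and viewed, and the job is handed in when it is done.

```bash
mkdir -p pics; ls; python3 - <<'E'
from workcell import bot
import cv2, numpy as np
s=bot.state(); print(s['clock'],s['tcp_pos'],s['ee_rot'],s['gripper_width'],bot.tcp_to_grasp)
for c in ['side','top','wrist']:
    im,d=bot.camera(c); cv2.imwrite(f'pics/{c}0.png',im[:,:,::-1]); np.save(f'pics/{c}0d.npy',d)
    p=bot.camera_params(c); print(c,{k:np.round(np.array(v),3).tolist() for k,v in p.items()})
print(bot.state()['clock'])
E
```

```text
pics
0.0 [196.41981426 513.12816122 217.82899012] [ 1.81893828e-01  9.83317752e-01 -8.51263093e-04 -3.31364241e-04] 92.71436766352865 18.8
side {'fx': 598.184, 'fy': 598.184, 'cx': 313.424, 'cy': 243.514, 'R': [[0.998, -0.067, -0.0], [-0.044, -0.652, -0.757], [0.05, 0.756, -0.653]], 't': [-489.504, 80.01, 1418.3]}
top {'fx': 557.404, 'fy': 557.404, 'cx': 316.996, 'cy': 246.916, 'R': [[0.008, -1.0, -0.004], [-0.998, -0.008, -0.055], [0.055, 0.005, -0.998]], 't': [-9.883, 481.095, 1644.76]}
wrist {'fx': 403.199, 'fy': 403.199, 'cx': 313.365, 'cy': 241.854, 'hand_eye': [[-0.0, -0.969, -0.247, 68.253], [1.0, -0.0, 0.001, 0.565], [-0.001, -0.247, 0.969, -166.132], [0.0, 0.0, 0.0, 1.0]]}
0.15
```

View pics/side0.png

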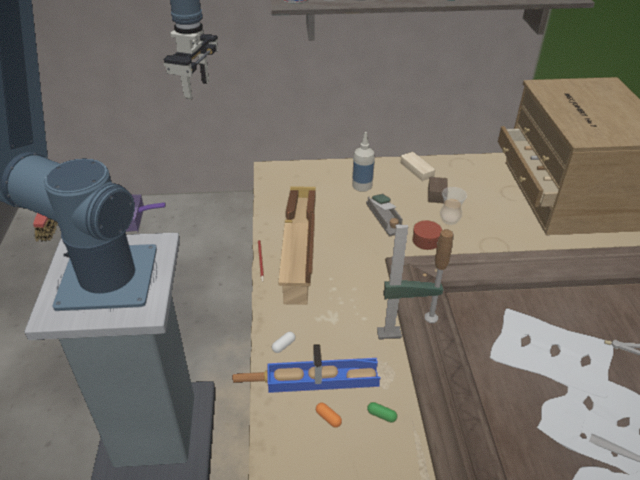

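View pics/top0.png

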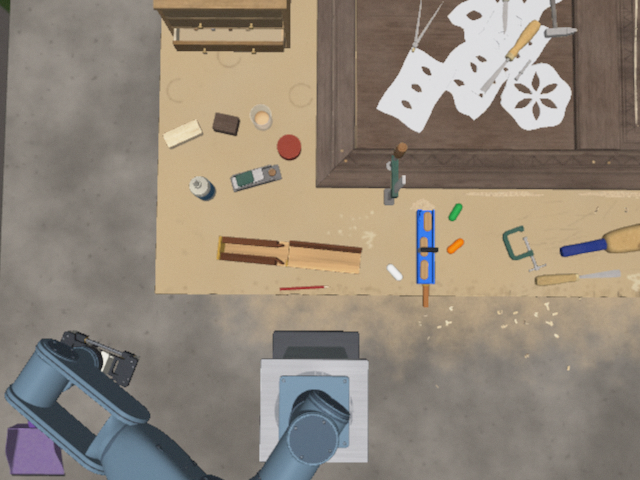

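View pics/wrist0.png

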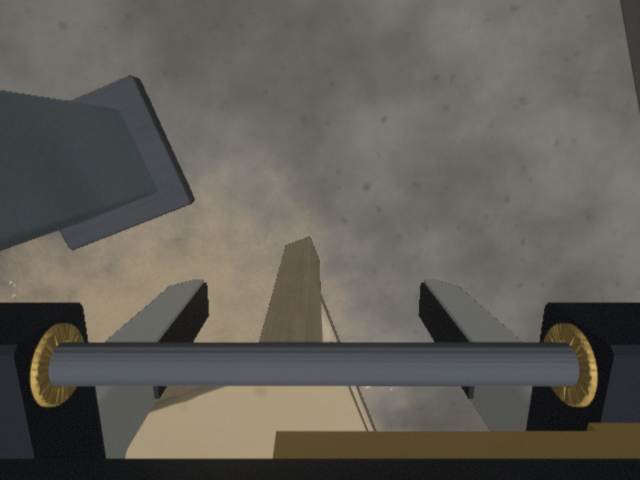

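```bash
cat > h.py <<'E'
import cv2, numpy as np
def cloud(d,p):
    v,u=np.mgrid[:480,:640]
    X=np.stack([(u-p['cx'])/p['fx']*d,(v-p['cy'])/p['fy']*d,d],-1)
    R=np.array(p['R']);t=np.array(p['t'])
    W=(X-t)@R
    W[d<=0]=np.nan
    return W
E
python3 - <<'E'
from workcell import bot
from h import *
for c,(x0,y0,x1,y1) in {'side':(225,150,415,440),'top':(205,190,475,310)}.items():
    im=cv2.imread(f'pics/{c}0.png')[y0:y1,x0:x1]
    s=min(800/im.shape[1],600/im.shape[0]); cv2.imwrite(f'pics/{c}0c.png',cv2.resize(im,None,fx=s,fy=s,interpolation=cv2.INTER_CUBIC)); print(c,s)
W={c:cloud(np.load(f'pics/{c}0d.npy'),bot.camera_params(c)) for c in ['side','top']}
for v,u in [(255,250),(255,228),(258,300),(260,350),(249,300),(246,320),(250,427),(215,427),(280,427),(300,426),(188,201),(320,250)]:
    print('top',u,v,np.round(W['top'][v,u]))
E
```

```text
side 2.0689655172413794
top 2.962962962962963
top 250 255 [453. 186.  68.]
top 228 255 [454. 254.  42.]
top 300 258 [445.  42.  84.]
top 350 260 [ 441. -100.   86.]
top 300 249 [471.  42.  76.]
top 320 246 [478. -15. 112.]
top 427 250 [ 471. -319.   87.]
top 427 215 [ 577. -330.   30.]
top 427 280 [ 386. -334.    7.]
top 426 300 [ 327. -329.   17.]
top 201 188 [637. 318. 126.]
top 250 320 [ 204.  286. -760.]
```

```bash
python3 - <<'E'
from workcell import bot
from h import *
for c in ['top','side']:
    for q in ['tray','bridge','tail','feed_rail','glue_bottle','dowel_1']:
        r=bot.silhouettes(c,q)
        print(c,q,[(round(x['score'],2),np.round(x['rect']).tolist(),int(x['mask'].sum())) for x in r])
        for i,x in enumerate(r[:3]): np.save(f'pics/m_{c}_{q}_{i}.npy',x['mask'])
E
```

```text
top tray [(0.94, [417.0, 210.0, 442.0, 309.0], 1231)]
top bridge []
top tail [(0.54, [420.0, 283.0, 430.0, 307.0], 135)]
top feed_rail []
top glue_bottle [(0.85, [189.0, 179.0, 215.0, 200.0], 441), (0.55, [422.0, 212.0, 432.0, 231.0], 118)]
top dowel_1 [(0.71, [450.0, 205.0, 465.0, 220.0], 126), (0.6, [418.0, 237.0, 428.0, 256.0], 82), (0.5, [419.0, 210.0, 428.0, 231.0], 145), (0.5, [419.0, 262.0, 429.0, 279.0], 156), (0.17, [417.0, 208.0, 438.0, 310.0], 1114)]
side tray [(0.67, [231.0, 344.0, 381.0, 392.0], 2664)]
side bridge [(0.66, [313.0, 344.0, 322.0, 384.0], 292), (0.16, [236.0, 345.0, 379.0, 395.0], 2735)]
side tail [(0.9, [231.0, 373.0, 267.0, 384.0], 355)]
side feed_rail [(0.61, [276.0, 187.0, 312.0, 306.0], 3524)]
side glue_bottle [(0.69, [351.0, 132.0, 374.0, 192.0], 968)]
side dowel_1 [(0.81, [273.0, 367.0, 303.0, 382.0], 309), (0.77, [348.0, 373.0, 377.0, 378.0], 273), (0.77, [273.0, 331.0, 296.0, 352.0], 293), (0.74, [368.0, 402.0, 394.0, 424.0], 376), (0.64, [309.0, 361.0, 338.0, 378.0], 224), (0.56, [316.0, 403.0, 343.0, 431.0], 356)]
```

View pics/side0c.png

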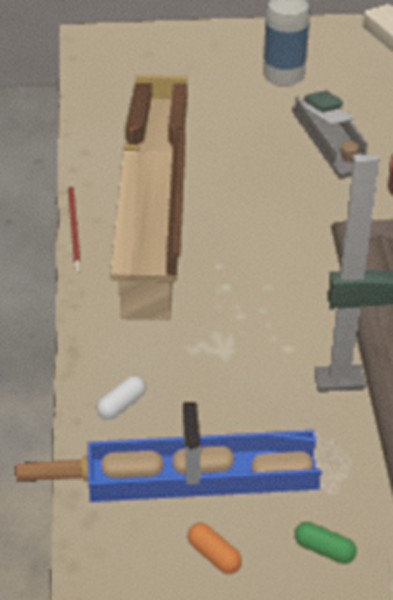

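View pics/top0c.png

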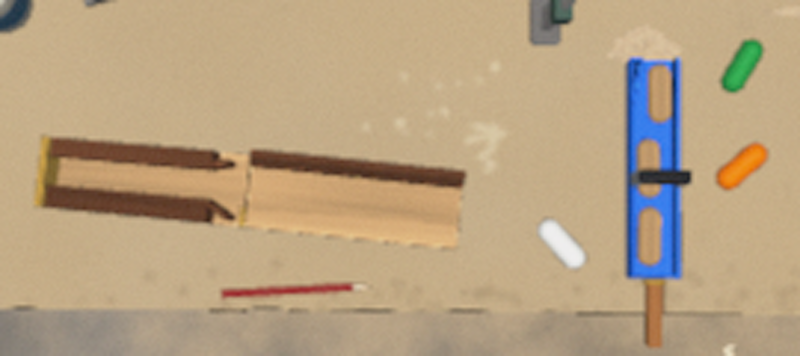

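```bash
python3 - <<'E'
from workcell import bot
from h import *
import pickle
bot.goto([370,40,300],[1,0,0,0])
s=bot.state(); im,d=bot.camera('wrist'); print(s['clock'],s['tcp_pos'],s['ee_rot'],s['contact_force'])
cv2.imwrite('pics/w1.png',im[:,:,::-1]); pickle.dump((s,d),open('pics/w1.pkl','wb'))
bot.goto([450,-330,280],[0.7071068,0.7071068,0,0])
bot.wait(0.2)
s=bot.state(); im,d=bot.camera('wrist'); print(s['clock'],s['tcp_pos'],s['ee_rot'])
cv2.imwrite('pics/w2.png',im[:,:,::-1]); pickle.dump((s,d),open('pics/w2.pkl','wb'))
E
```

```text
2.6 [370.04064542  40.44897896 299.94611482] [ 9.99999722e-01  7.31714641e-04 -4.53533674e-06 -1.40164591e-04] [ 0.31264221 -0.23407515  0.13127202]
4.7583 [ 450.2124857  -329.48594268  280.24591656] [7.06893857e-01 7.07319617e-01 2.80182154e-05 1.80996228e-04]
```

View pics/w1.png

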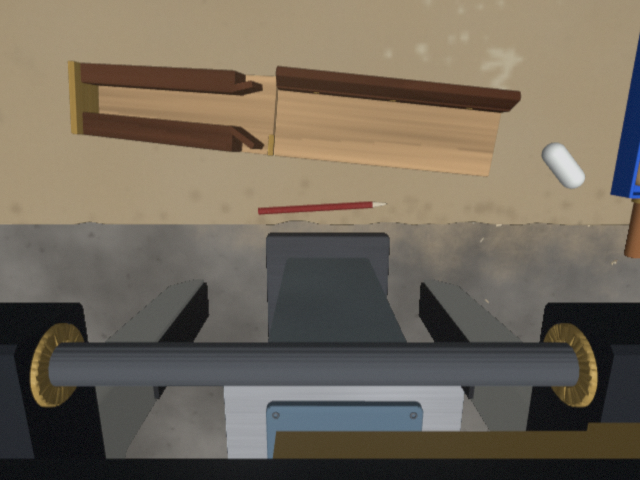

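View pics/w2.png

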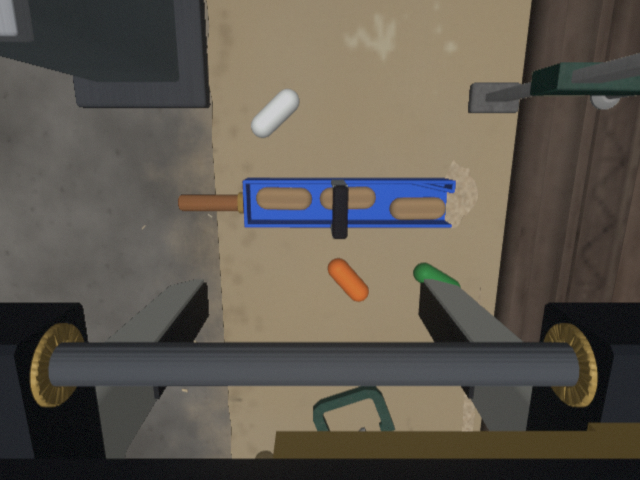

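```bash
cat >> h.py <<'E'
import pickle
from scipy.spatial.transform import Rotation as Ro
from workcell import bot
def wparams(s):
    p=dict(bot.camera_params('wrist')); H=np.array(p['hand_eye'])
    T=np.eye(4);T[:3,:3]=Ro.from_quat(s['ee_rot']).as_matrix();T[:3,3]=s['tcp_pos']
    M=T@H; p['R']=M[:3,:3].T; p['t']=-M[:3,:3].T@M[:3,3]; p['c']=M[:3,3]; return p
def onplane(u,v,z,p):
    u=np.asarray(u,float);v=np.asarray(v,float)
    r=np.stack([(u-p['cx'])/p['fx'],(v-p['cy'])/p['fy'],np.ones_like(u)],-1)@p['R']
    c=-p['R'].T@p['t']; k=(z-c[2])/r[...,2]
    return c+k[...,None]*r
def proj(X,p):
    c=np.asarray(X)@p['R'].T+p['t']; return np.stack([c[...,0]/c[...,2]*p['fx']+p['cx'],c[...,1]/c[...,2]*p['fy']+p['cy']],-1)
E
python3 - <<'E'
from h import *
for n,(x0,y0,x1,y1) in {'w1':(225,55,530,190),'w2':(170,165,470,250)}.items():
    im=cv2.imread(f'pics/{n}.png')[y0:y1,x0:x1]
    s=800/im.shape[1];print(s); cv2.imwrite(f'pics/{n}c.png',cv2.resize(im,None,fx=s,fy=s,interpolation=cv2.INTER_CUBIC))
s,d=pickle.load(open('pics/w1.pkl','rb')); p=wparams(s); W=cloud(d,p)
for u,v in [(300,130),(400,140),(480,160),(300,110),(265,120),(150,105),(150,180),(271,145),(350,87),(350,95),(350,80),(330,200)]: print(u,v,np.round(W[v,u],1))
s,d=pickle.load(open('pics/w2.pkl','rb')); p=wparams(s); W=cloud(d,p)
for u,v in [(340,210),(340,190),(210,203),(285,198),(350,198),(418,209),(300,182),(300,225),(300,280)]: print(u,v,np.round(W[v,u],1))
E
```

```text
2.622950819672131
2.6666666666666665
300 130 [447.2  52.7  81.3]
400 140 [438.4 -40.2  79.4]
480 160 [ 420.4 -115.6   81.5]
300 110 [464.7  52.6  81.7]
265 120 [456.3  85.3  75.2]
150 105 [472.5 206.4  34.8]
150 180 [393.4 227.9  -0.5]
271 145 [433.8  79.4  83.8]
350 87 [481.4   9.8 106.6]
350 95 [476.1   8.8  97.2]
350 80 [486.1  10.4 112.5]
330 200 [3.707e+02 2.090e+01 3.000e-01]
340 210 [ 474.8 -323.1   82.7]
340 190 [ 474.5 -304.9   82.9]
210 203 [ 342.5 -325.2   27.6]
285 198 [ 421.  -319.8   28.8]
350 198 [ 488.6 -319.6   29.6]
418 209 [ 560.4 -331.5   27.5]
300 182 [ 436.8 -303.1   29.8]
300 225 [ 436.5 -348.1   30.5]
300 280 [ 434.9 -420.5   -1.1]
```

View pics/w1c.png

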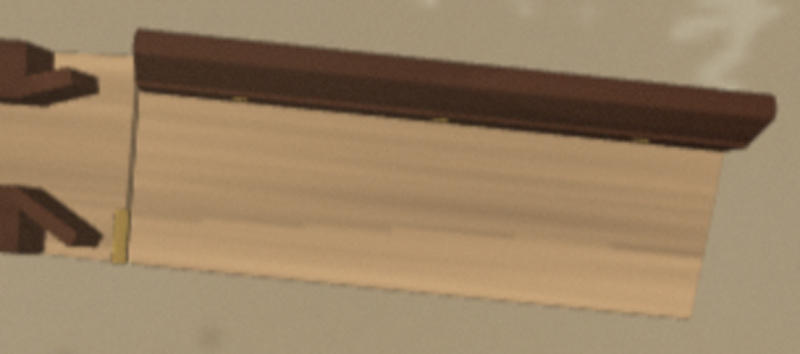

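View pics/w2c.png

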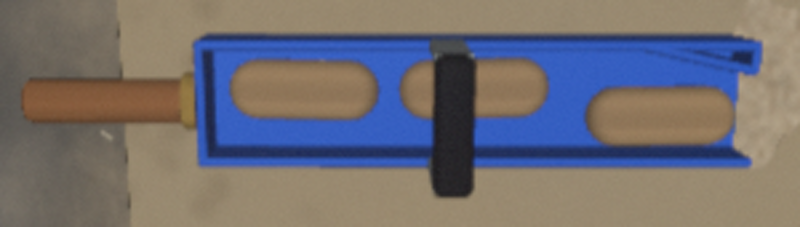

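```bash
python3 - <<'E'
from h import *
s,d=pickle.load(open('pics/w1.pkl','rb')); p=wparams(s); W=cloud(d,p); Z=W[...,2]
land=(abs(Z-81)<5)
# near edge: per column lowest row
us,vs=[],[]
for u in range(285,480):
    r=np.where(land[100:190,u])[0]
    if len(r): us.append(u); vs.append(100+r.max()+0.5)
us=np.array(us);vs=np.array(vs)
P=onplane(us,vs,81,p); 
def fit(P):
    for _ in range(5):
        c=P.mean(0); dd=np.linalg.svd(P-c)[2][0]; r=(P-c)@np.array([-dd[1],dd[0]]); k=abs(r)<max(0.7,2*np.std(r)); P=P[k]
    return c,dd,r.std(),len(P)
near=fit(P[:,:2]); dn=near[1]*np.sign(near[1][1]); print('near',near, 'yaw',np.degrees(np.arctan2(dn[1],dn[0])))
# rear edge per row: rightmost column
us,vs=[],[]
for v in range(120,170):
    r=np.where(land[v,440:530])[0]; us.append(440+r.max()+0.5); vs.append(v)
P=onplane(us,vs,81,p)[:,:2]; rear=fit(P); print('rear',rear,np.degrees(np.arctan2(rear[1][1],rear[1][0])))
ex=dn; ey=np.array([-ex[1],ex[0]])
yn=near[0]@ey; xr=rear[0]@ex
O=ex*(xr+205)+ey*(yn-33); print('O from edges',O)
# fence: points profile in feed frame
F=np.stack([(W[...,:2]-O)@ex,(W[...,:2]-O)@ey,Z],-1)
np.save('pics/O.npy',np.r_[O,ex])
m=(F[...,0]>-180)&(F[...,0]<-20)&(F[...,1]<-15)&(F[...,1]>-60)&(Z>60)
Q=F[m]
for z0 in range(78,118,3):
    k=abs(Q[:,2]-z0)<1.5
    if k.sum(): print(z0,k.sum(),np.round(np.percentile(Q[k,1],[2,50,98]),1))
# lip
k=(F[...,0]>-12)&(F[...,0]<15)&(F[...,1]>16)&(F[...,1]<31)
for x0 in range(-12,15,1):
    kk=k&(abs(F[...,0]-x0-.5)<.5); print(x0,np.round(np.median(F[kk][:,2]),1),end=' ')
E
```

```text
near (array([414.96901007, -24.09247205]), array([-0.09528817, -0.99544973]), np.float64(0.26612510650873655), 193) yaw 84.53209393797826
rear (array([ 434.38665036, -127.72054975]), array([-0.99568554,  0.09279172]), np.float64(0.2791953065335113), 50) 174.6757669902935
O from edges [457.69963702  75.9849133 ]
78 52 [-24.7 -20.4 -15.6]
81 1926 [-24.9 -20.1 -15.2]
84 123 [-25.  -24.7 -15.7]
87 67 [-25.1 -24.9 -24.7]
90 61 [-25.  -24.9 -24.3]
93 67 [-25.  -24.9 -24.4]
96 159 [-26.5 -25.  -24.5]
99 503 [-27.5 -26.1 -24.9]
102 428 [-28.9 -27.8 -26.5]
105 425 [-30.5 -29.3 -28. ]
108 500 [-40.7 -30.8 -29.5]
111 1633 [-40.3 -36.4 -31.2]
114 608 [-37.9 -34.6 -32.4]
117 1 [-34.9 -34.9 -34.9]
-12 80.7 -11 80.9 -10 81.3 -9 81.0 -8 81.1 -7 80.8 -6 81.0 -5 80.5 -4 80.7 -3 81.3 -2 79.8 -1 83.7 0 84.8 1 85.4 2 84.9 3 84.7 4 79.0 5 77.6 6 77.1 7 77.1 8 76.4 9 77.0 10 76.5 11 81.0 12 77.5 13 86.5 14 85.6
```

```bash
python3 - <<'E'
from h import *
s,d=pickle.load(open('pics/w2.pkl','rb')); p=wparams(s); W=cloud(d,p); Z=W[...,2]
im=cv2.imread('pics/w2.png'); hsv=cv2.cvtColor(im,cv2.COLOR_BGR2HSV)
blue=(hsv[...,0]>100)&(hsv[...,0]<130)&(hsv[...,1]>120)
m=blue&(abs(Z-30)<3.5); m[:170]=0;m[240:]=0
P=W[m][:,:2]; r=cv2.minAreaRect(P.astype(np.float32)); print(m.sum(),r)
# edges: fit -y and +y long walls
for lo,hi in [(-308,-296),(-356,-342)]:
    k=(P[:,1]>lo)&(P[:,1]<hi); c=np.polyfit(P[k,0],P[k,1],1); print(k.sum(),c,np.degrees(np.arctan(c[0])),'y@470',np.polyval(c,470))
k=(Z>78)&(Z<88); k[:170]=0;k[245:]=0
B=W[k][:,:2]; print('bar',k.sum(),cv2.minAreaRect(B.astype(np.float32)),np.median(W[k][:,2]),B.mean(0))
# tail
k=(abs(Z-25)<6)&(W[...,0]<360)&(W[...,0]>290);k[:180]=0;k[225:]=0
T=W[k]; c=np.polyfit(T[:,0],T[:,1],1); print('tail',k.sum(),c,np.polyval(c,320),T[:,0].min(),T[:,2].max())
# dowels slide margins
for u,v in [(418,209),(445,209),(448,209),(452,209)]: print(np.round(W[v,u],1))
E
```

```text
1810 ((486.47222900390625, -324.96466064453125), (218.3961181640625, 49.34895324707031), 0.038666095584630966)
865 [-3.35941532e-03 -3.01261866e+02] -0.1924795954060333 y@470 -302.84079110832926
727 [-2.30739036e-03 -3.46653821e+02] -0.1322034945722158 y@470 -347.7382943901762
bar 803 ((475.2987976074219, -325.2765197753906), (13.804346084594727, 49.64331817626953), 0.6680641174316406) 82.6891575182839 [ 474.87650825 -324.57252305]
tail 820 [ 6.65472199e-04 -3.24564797e+02] -324.35184592250835 308.7467082357048 30.555071652173137
[ 560.4 -331.5   27.5]
[ 590.5 -332.3   22.5]
[ 6.014e+02 -3.362e+02 -5.000e-01]
[ 605.1 -335.8    1.9]
```

```bash
cat >> h.py <<'E'
EX=np.array([np.cos(np.radians(84.57)),np.sin(np.radians(84.57)),0]);EZ=np.array([0,0,1.]);EY=np.cross(EZ,EX)
O3=np.array([457.7,76.0,0])-0.6*EX
RF=np.stack([EX,EY,EZ],1)
def feed(x,y,z): return O3+RF@np.array([x,y,z])
def down(psi):
    a=np.radians(psi); x=np.array([np.cos(a),np.sin(a),0]); z=-EZ; return np.stack([x,np.cross(z,x),z],1)
def q(R): return Ro.from_matrix(R).as_quat()
G=bot.tcp_to_grasp
PIV=np.array([-2.,1.,81.])
def tail_pose(th,pre,psi,piv=PIV,xg=-150):
    # tray tipped th deg, tool fixed in tray frame with pretilt pre about tray y
    Ry=Ro.from_euler('y',th,degrees=True).as_matrix()
    g=piv+Ry@np.array([xg-110.,0,20.])
    R=RF@Ro.from_euler('y',th+pre,degrees=True).as_matrix()@RF.T@down(psi)
    return feed(*g)-R[:,2]*G, R   # placeholder sign
E
sed -i 's/-R\[:,2\]\*G, R   #.*/+R[:,2]*G, R/' h.py
python3 - <<'E'
from h import *
A=84.57
for psi in (A+90,A-90):
  for pre in (0,-15,-25):
    print(psi,pre,[ (np.round(j,2).tolist() if (j:=bot.solve_ik(*(lambda a:(a[0],q(a[1])))(tail_pose(th,pre,psi)))) is not None else None) for th in (0,20,40)])
bot.movel([474.9,-325,120],q(down(90)),speed=200)
bot.movel([474.9,-325,76-G],q(down(90)),speed=100)
s=bot.state(); print(s['clock'],s['tcp_pos'],s['contact_force'])
bot.grip(0,40)
s=bot.state(); print(s['clock'],s['tcp_pos'],s['contact_force'],s['gripper_width'])
E
```

```text
174.57 0 [[-0.64, 0.26, 1.91, -0.0, 0.97, -2.12], [-0.35, 0.14, 1.87, -0.39, 1.07, -1.65], [-0.0, 0.17, 1.79, -0.72, 1.33, -1.24]]
174.57 -15 [[-0.8, 0.33, 1.84, 0.22, 1.15, -2.38], [-0.54, 0.13, 1.82, -0.09, 1.15, -1.98], [-0.17, 0.09, 1.76, -0.45, 1.29, -1.52]]
174.57 -25 [[-0.88, 0.4, 1.79, 0.32, 1.28, -2.5], [-0.66, 0.16, 1.79, 0.08, 1.24, -2.16], [-0.3, 0.06, 1.74, -0.27, 1.3, -1.71]]
-5.430000000000007 0 [[-0.64, 0.26, 1.91, -0.0, 0.97, 1.02], [-0.35, 0.14, 1.87, -0.39, 1.07, 1.49], [-0.0, 0.17, 1.79, -0.72, 1.33, 1.9]]
-5.430000000000007 -15 [[-0.8, 0.33, 1.84, 0.22, 1.15, 0.76], [-0.54, 0.13, 1.82, -0.09, 1.15, 1.16], [-0.17, 0.09, 1.76, -0.45, 1.29, 1.62]]
-5.430000000000007 -25 [[-0.88, 0.4, 1.79, 0.32, 1.28, 0.64], [-0.66, 0.16, 1.79, 0.08, 1.24, 0.98], [-0.3, 0.06, 1.74, -0.27, 1.3, 1.43]]
6.5417 [ 475.2784402  -325.42138176   57.81580897] [ 0.13333787 -0.66870627  0.3010913 ]
7.75 [ 474.86353468 -324.98169395   57.17727143] [-0.87812026  0.10385938 -0.28033062] 13.607442529369443
```

```bash
python3 - <<'E'
from h import *
A=84.57
bot.movel([474.9,-325,76-G+130],q(down(90)),speed=90)
s=bot.state(); print(s['clock'],s['contact_force'],s['moment'],s['gripper_width'])
p=feed(-124,4,81+50+76); p[2]-=G
bot.movel(p,q(down(A+90)),speed=110)
bot.wait(0.2)
s=bot.state(); print(s['clock'],s['tcp_pos'],p,s['contact_force'],s['gripper_width'])
im,d=bot.camera('wrist'); cv2.imwrite('pics/w3.png',im[:,:,::-1]); pickle.dump((s,d),open('pics/w3.pkl','wb'))
im,d=bot.camera('side'); cv2.imwrite('pics/s3.png',im[:,:,::-1]); np.save('pics/s3d.npy',d)
im=im[150:420,220:420,::-1]; cv2.imwrite('pics/s3c.png',cv2.resize(im,None,fx=2.2,fy=2.2,interpolation=cv2.INTER_CUBIC))
E
```

```text
9.3417 [ 0.48423673 -0.48798337 -3.7902982 ] [-0.04639516  0.06093642  0.0032034 ] 14.027135966303206
12.2333 [441.94440363 -47.82939619 188.17293049] [441.92710469 -47.66234582 188.2       ] [ 0.01773268  0.24174851 -4.91859985] 13.703507904353938
```

View pics/w3.png

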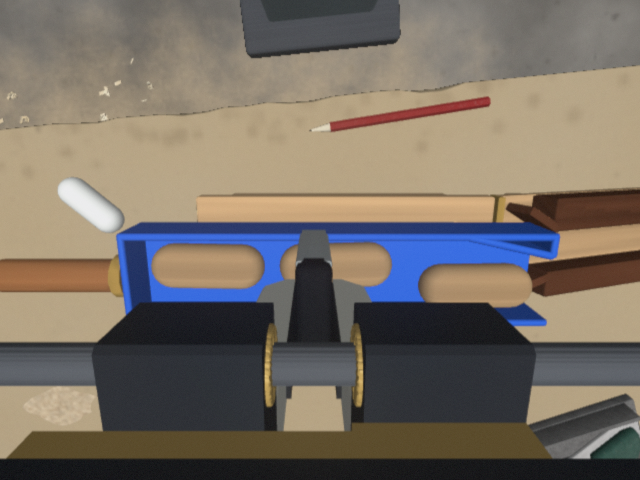

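View pics/s3c.png

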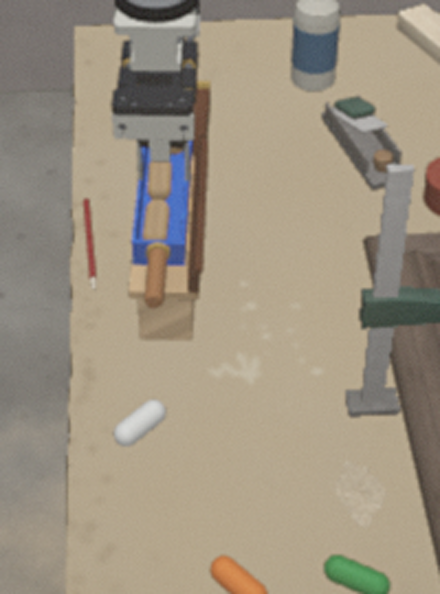

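```bash
cat >> h.py <<'E'
def trayfit(name,zlo,zhi):
    s,d=pickle.load(open(f'pics/{name}.pkl','rb')); p=wparams(s); W=cloud(d,p)
    hsv=cv2.cvtColor(cv2.imread(f'pics/{name}.png'),cv2.COLOR_BGR2HSV)
    blue=(hsv[...,0]>100)&(hsv[...,0]<130)&(hsv[...,1]>120)
    F=(W-O3)@RF
    return F,blue
E
python3 - <<'E'
from h import *
F,b=trayfit('w3',0,0)
m=b&(F[...,2]>145)
P=F[m]; print(len(P))
# long +y rim
for x0 in range(-230,10,20):
    k=(abs(P[:,0]-x0)<4)&(P[:,1]>15)
    if k.sum()>3: print(x0,k.sum(),'ymax',round(np.percentile(P[k,1],97),1),'zmed',round(np.median(P[k,2]),1),round(np.percentile(P[k,2],90),1))
print(np.percentile(P[:,0],[0.5,99.5]))
E
```

```text
9063
-210 231 ymax 27.6 zmed 159.7 161.4
-190 232 ymax 27.6 zmed 159.9 161.4
-170 230 ymax 27.5 zmed 159.8 161.3
-150 266 ymax 40.1 zmed 160.2 277.5
-130 134 ymax 27.5 zmed 158.8 161.3
-110 267 ymax 40.0 zmed 160.1 208.2
-90 261 ymax 39.9 zmed 160.4 282.7
-70 229 ymax 27.5 zmed 160.0 161.4
-50 226 ymax 27.5 zmed 160.0 161.6
-30 341 ymax 27.4 zmed 160.5 161.6
-10 403 ymax 27.3 zmed 160.4 161.7
[-220.51594428   -2.94210401]
```

```bash
python3 - <<'E'
from h import *
R=q(down(84.57+90))
def at(y,z): 
    p=feed(-124,y,81+z+76); p[2]-=G; return p
bot.movel(at(4.5,6),R,speed=60)
s=bot.state(); print(s['clock'],s['contact_force'])
r=bot.movel(at(-2,3),R,speed=8,until_force=4)
s=bot.state(); yc=((s['tcp_pos']-O3)@RF)[1]; print(r,s['clock'],s['contact_force'],'contact y',yc)
p=s['tcp_pos']+EY*0.7
r=bot.movel(p,R,speed=10)
p=p.copy(); p[2]=at(0,-3)[2]
r=bot.movel(p,R,speed=12,until_force=4)
s=bot.state(); print(r,s['clock'],s['contact_force'],(s['tcp_pos']-O3)@RF, 'underside',s['tcp_pos'][2]+G-76-81)
im,d=bot.camera('wrist'); cv2.imwrite('pics/w4.png',im[:,:,::-1]); pickle.dump((s,d),open('pics/w4.pkl','wb'))
F,b=trayfit('w4',0,0); P=F[b&(F[...,2]>90)&(F[...,2]<118)]
for x0 in range(-210,0,25):
    k=(abs(P[:,0]-x0)<4)&(P[:,1]>15)
    if k.sum()>3: print(x0,'ymax',round(np.percentile(P[k,1],97),1),round(np.median(P[k,2]),1))
print(np.percentile(P[:,0],[0.5,99.5]))
E
```

```text
13.2167 [-0.5915288  -0.11853571 -4.18857041]
True 13.725 [-0.03471856  0.26805604 -4.43553583] contact y 3.710693556240948
True 14.375 [-0.02555974  0.5204747   4.96989542] [-123.65233992    4.31626817  138.14811308] underside -0.051886922324797524
-210 ymax 27.8 109.2
-185 ymax 27.9 108.6
-160 ymax 27.9 109.3
-135 ymax 27.9 109.3
-110 ymax 27.8 109.2
-85 ymax 27.8 109.2
-60 ymax 27.8 109.6
-35 ymax 27.8 110.4
-10 ymax 27.8 110.0
[-219.9611131    -2.59213932]
```

View pics/w4.png

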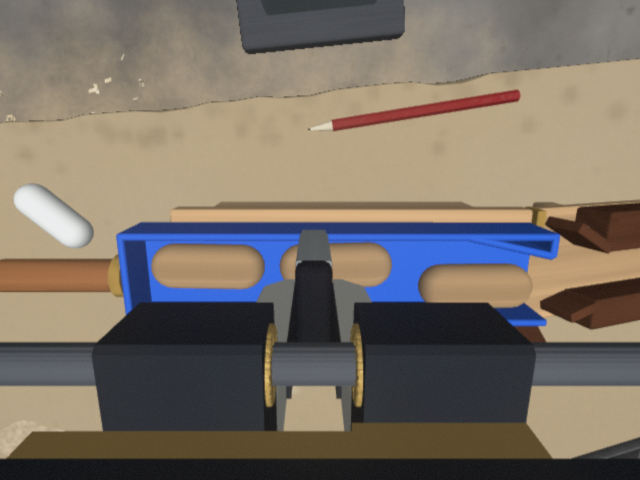

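```bash
python3 - <<'E'
from h import *
R=q(down(84.57+90))
s=bot.state(); p0=np.array(s['tcp_pos'])
p=p0.copy(); p[2]+=1.3
bot.movel(p,R,speed=10); bot.wait(0.4)
f0=np.array(bot.state()['contact_force'])
p=p-EY*4.5
r=bot.movel(p,R,speed=5,until_force=5)
s=bot.state(); print(r,s['clock'],(s['contact_force']-f0)@RF,(s['tcp_pos']-O3)@RF)
if r:
    p=np.array(s['tcp_pos'])+EY*0.8; bot.movel(p,R,speed=10); bot.wait(0.3)
    p[2]-=4; r=bot.movel(p,R,speed=10,until_force=4)
    s=bot.state(); print(r,s['clock'],s['contact_force'],(s['tcp_pos']-O3)@RF)
im,d=bot.camera('wrist'); cv2.imwrite('pics/w5.png',im[:,:,::-1]); pickle.dump((s,d),open('pics/w5.pkl','wb'))
F,b=trayfit('w5',0,0); P=F[b&(F[...,2]>90)&(F[...,2]<118)]
for x0 in range(-210,0,40):
    k=(abs(P[:,0]-x0)<4)&(P[:,1]>15)
    if k.sum()>3: print(x0,'ymax',round(np.percentile(P[k,1],97),1),round(np.median(P[k,2]),1))
print(np.percentile(P[:,0],[0.5,99.5]))
E
```

```text
True 15.875 [ 0.56210651 -0.1411861   1.03877679] [-123.28437314    3.66043891  138.26614949]
True 16.6333 [0.30485062 0.51727828 5.01777214] [-123.24426869    4.50934189  138.12723269]
-210 ymax 28.0 109.4
-170 ymax 28.0 109.6
-130 ymax 28.1 106.2
-90 ymax 28.0 109.5
-50 ymax 28.0 109.5
-10 ymax 28.0 110.1
[-219.56506866   -2.10015271]
```

```bash
python3 - <<'E'
from h import *
R=q(down(84.57+90))
def show(t):
    s=bot.state(); print(t,round(s['clock'],2),np.round(s['contact_force']@RF,2),np.round((s['tcp_pos']-O3)@RF,2)); return s
s=show('0'); p=np.array(s['tcp_pos']); p[2]+=2
bot.movel(p,R,speed=15); bot.wait(0.2); show('lift')
for i in range(3):
    p=p-EY*0.9; bot.movel(p,R,speed=8); s=show('y')
bot.wait(0.2); s=show('settle')
im,d=bot.camera('wrist'); cv2.imwrite('pics/w6.png',im[:,:,::-1]); pickle.dump((s,d),open('pics/w6.pkl','wb'))
F,b=trayfit('w6',0,0); P=F[b&(F[...,2]>90)&(F[...,2]<120)]
for x0 in range(-210,0,40):
    k=(abs(P[:,0]-x0)<4)&(P[:,1]>15)
    if k.sum()>3: print(x0,'ymax',round(np.percentile(P[k,1],97),1),round(np.median(P[k,2]),1))
print(np.percentile(P[:,0],[0.5,99.5]))
E
```

```text
0 16.68 [-0.01  0.19  6.71] [-123.24    4.52  138.12]
lift 17.25 [-0.14  0.29 -3.82] [-123.16    4.81  139.82]
y 17.52 [-0.38  0.1  -4.02] [-123.26    3.57  140.09]
y 17.78 [-0.66  0.65 -4.42] [-123.21    3.05  140.01]
y 18.05 [-0.19  4.03 -1.4 ] [-123.17    2.56  139.98]
settle 18.25 [-0.51  4.98 -1.06] [-123.15    2.45  140.03]
-210 ymax 26.9 110.5
-170 ymax 26.8 111.0
-130 ymax 26.9 107.1
-90 ymax 26.8 110.4
-50 ymax 26.8 111.2
-10 ymax 26.7 111.9
[-219.52410505   -2.19005749]
```

```bash
python3 - <<'E'
from h import *
R=q(down(84.57+90))
def show(t):
    s=bot.state(); print(t,round(s['clock'],2),np.round(s['contact_force']@RF,2),np.round((s['tcp_pos']-O3)@RF,2)); return s
s=show('0'); p=np.array(s['tcp_pos'])+EY*0.9; bot.movel(p,R,speed=10); bot.wait(.15); show('back')
p[2]-=5; r=bot.movel(p,R,speed=12,until_force=4); s=show(f'down {r}')
bot.grip(34); show('open')
p=np.array(bot.state()['tcp_pos']); p[2]+=60; bot.movel(p,R,speed=150)
# view from robot side further back: camera at -x (robot) side
p=p-np.array([0,0,0]); p[2]+=110; bot.movel(p+np.array([35,0,0]),R,speed=250); bot.wait(.2)
s=show('view'); im,d=bot.camera('wrist'); cv2.imwrite('pics/w7.png',im[:,:,::-1]); pickle.dump((s,d),open('pics/w7.pkl','wb'))
E
```

```text
0 18.3 [ 0.52  4.53 -0.39] [-123.15    2.43  140.02]
back 18.75 [-1.27  1.57 -4.45] [-123.15    2.99  140.04]
down True 19.05 [0.36 0.48 4.25] [-123.21    3.38  138.11]
open 19.62 [-0.    0.32 -0.57] [-122.68    5.39  136.52]
view 20.98 [ 1.18 -0.62 -0.39] [-119.18  -28.18  304.55]
```

View pics/w7.png

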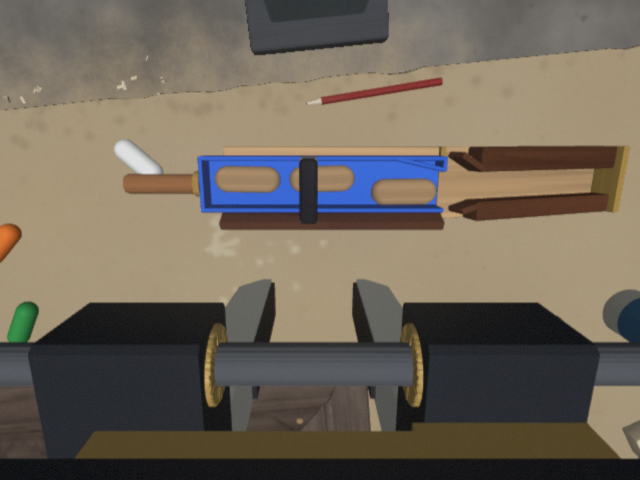

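```bash
python3 - <<'E'
from h import *
F,b=trayfit('w7',0,0); Z=F[...,2]
P=F[b&(Z>106)&(Z<116)&(F[...,0]<20)]
L=F[(abs(Z-81)<4)&(F[...,1]>25)&(F[...,1]<45)]
B=F[(abs(Z-110)<8)&(F[...,1]<-20)&~b]
for x0 in range(-195,0,30):
    k=(abs(P[:,0]-x0)<4); kl=abs(L[:,0]-x0)<4; 
    kb=abs(B[:,0]-x0)<4
    print(x0,'tray y',np.round(np.percentile(P[k,1],[2,98]),1),'land ymax',np.round(np.percentile(L[kl,1],98),1),'fence ymax',np.round(np.percentile(B[kb,1],[2,98]),1),np.round(np.percentile(P[k,2],50),1))
k=(P[:,1]>20); print('tray x',np.percentile(P[k,0],[1,99]),np.percentile(P[P[:,1]<-15,0],[1,99]))
print('land x',np.percentile(L[:,0],[0.5,99.5]))
m=(F[...,1]>26)&(F[...,1]<31)&(abs(F[...,0])<15)
for x0 in range(-8,12): 
    kk=m&(abs(F[...,0]-x0-.5)<.5)
    if kk.sum(): print(x0,np.round(np.median(Z[kk]),1),end='; ')
i=cv2.imread('pics/w7.png')[135:240,380:500]; cv2.imwrite('pics/w7c.png',cv2.resize(i,None,fx=5.5,fy=5.5,interpolation=cv2.INTER_CUBIC))
E
```

```text
-195 tray y [-22.4  26.3] land ymax 34.4 fence ymax [-38.2 -26.4] 110.6
-165 tray y [-22.5  26.3] land ymax 34.4 fence ymax [-38.  -26.5] 110.5
-135 tray y [-22.4  26.3] land ymax 34.4 fence ymax [-38.3 -26.4] 110.6
-105 tray y [-22.4  26.3] land ymax 34.4 fence ymax [-38.3 -26.5] 110.6
-75 tray y [-22.5  26.3] land ymax 34.4 fence ymax [-38.1 -26.6] 110.6
-45 tray y [-22.5  26.3] land ymax 34.4 fence ymax [-38.2 -26.4] 110.4
-15 tray y [-22.4  26.3] land ymax 34.4 fence ymax [-38.2 -26.6] 110.7
tray x [-217.81888342   -3.13736537] [-218.64778669   -4.44958965]
land x [-202.47762506   76.4016109 ]
-8 81.0; -7 81.7; -6 82.7; -5 81.4; -4 81.0; -3 81.1; -2 81.5; -1 81.0; 0 83.0; 1 83.9; 2 84.9; 3 85.6; 4 85.5; 5 84.8; 8 77.6; 9 77.5; 10 76.2; 11 78.7;
```

View pics/w7c.png

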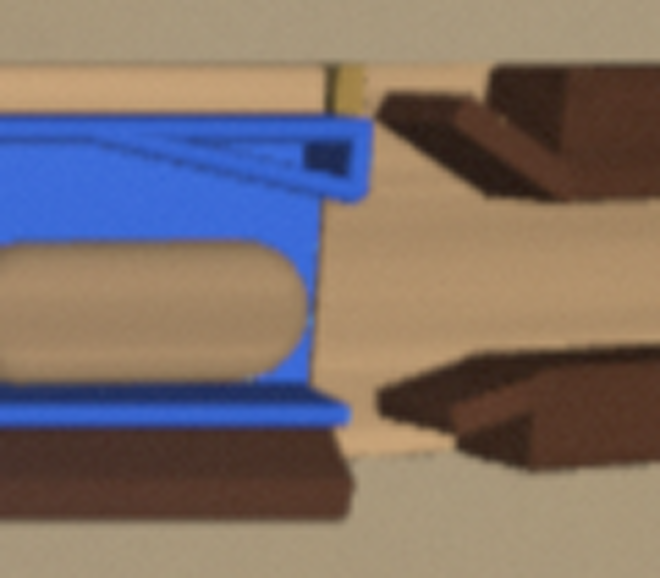

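```bash
python3 - <<'E'
from h import *
F,b=trayfit('w7',0,0); Z=F[...,2]
m=(abs(Z-105)<8)&(F[...,0]<-240)&(F[...,0]>-285)&(abs(F[...,1])<20)
T=F[m]; 
for x0 in range(-284,-240,8):
    k=abs(T[:,0]-x0)<4; print(x0,np.round(np.percentile(T[k,1],[1,50,99]),1),np.round(np.percentile(T[k,2],95),1))
A=84.57;psi=A+90;pre=-12;piv=np.array([-1.2,1.3,81.2])
bot.movel(np.array(bot.state()['tcp_pos'])+0,q(down(psi)),speed=200) if 0 else None
p,R=tail_pose(0,pre,psi,piv)
bot.goto(p-R[:,2]*90,q(R)); bot.grip(45); s=bot.state(); print(s['clock'],s['tcp_pos'],p,s['q'])
E
```

```text
-284 [-5.9  2.7 10.2] 110.5
-276 [-5.9  2.7 10.2] 110.5
-268 [-5.8  2.8 10.2] 110.6
-260 [-5.7  2.7 10.2] 110.4
-252 [-5.8  2.7 10.2] 110.2
-244 [-5.9  2.7 10.2] 110.3
22.3417 [ 430.55047582 -198.79878824  171.19405498] [ 432.00169322 -180.61096844   82.81082511] [-0.79686598  0.22329297  1.72450261  0.16388419  1.3327652  -2.32389606]
```

```bash
python3 - <<'E'
from h import *
A=84.57;psi=A+90;pre=-12;piv=np.array([-1.2,1.4,81.2])
def show(t):
    s=bot.state(); print(t,round(s['clock'],2),np.round(s['contact_force']@RF,2),np.round((s['tcp_pos']-O3)@RF,2),round(s['gripper_width'],1)); return s
p,R=tail_pose(0,pre,psi,piv)
bot.movel(p,q(R),speed=110); bot.wait(.15); show('at')
bot.grip(22); show('22')
bot.grip(0,30); show('closed')
s=bot.state(); im,d=bot.camera('wrist'); cv2.imwrite('pics/w8.png',im[:,:,::-1])
im,d=bot.camera('side'); i=im[150:420,220:420,::-1]; cv2.imwrite('pics/s8c.png',cv2.resize(i,None,fx=2.2,fy=2.2,interpolation=cv2.INTER_CUBIC))
E
```

```text
at 23.46 [-24.86   7.41  13.15] [-266.68   -0.98   84.78] 44.2
22 24.06 [-3.17  0.3  13.31] [-2.5854e+02 -1.1000e-01  8.4030e+01] 22.3
closed 24.62 [ 0.56 -0.36  5.08] [-257.49    0.97   82.95] 0.5
```

View pics/w8.png

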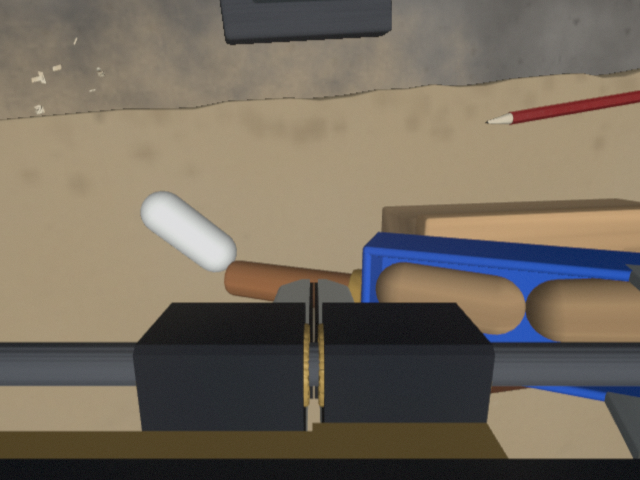

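View pics/s8c.png

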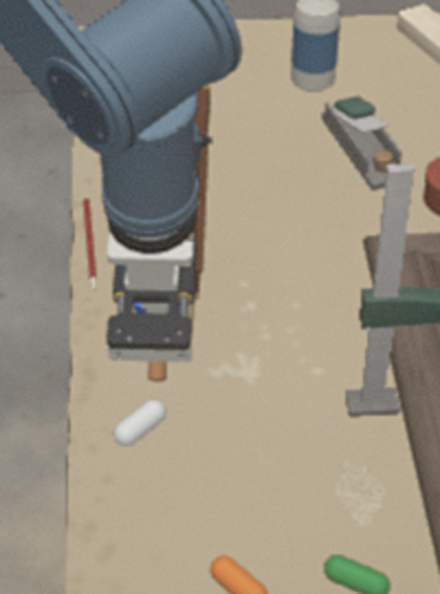

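```bash
python3 - <<'E'
from h import *
def show(t):
    s=bot.state(); print(t,round(s['clock'],2),np.round(s['contact_force']@RF,2),np.round((s['tcp_pos']-O3)@RF,2),round(s['gripper_width'],1)); return s
s=show('0'); p=np.array(s['tcp_pos']); R=Ro.from_quat(s['ee_rot']).as_matrix()
bot.movel(p-R[:,2]*30,speed=60); show('up30')
bot.goto(feed(-160,-30,300),q(down(174.57))); bot.wait(.1)
s=show('view'); im,d=bot.camera('wrist'); cv2.imwrite('pics/w9.png',im[:,:,::-1]); pickle.dump((s,d),open('pics/w9.pkl','wb'))
E
```

```text
0 24.73 [-1.16 -0.25  5.03] [-257.47    0.95   82.97] 0.4
up30 25.38 [-0.32  0.69 -0.23] [-263.93    1.16  112.13] 0.7
view 26.36 [-0.16  0.43  0.34] [-160.75  -29.16  297.74] 0.4
```

View pics/w9.png

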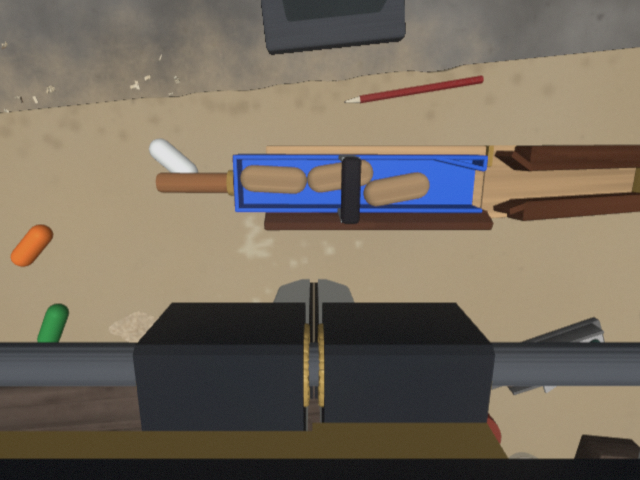

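```bash
python3 - <<'E'
from h import *
F,b=trayfit('w9',0,0); Z=F[...,2]
P=F[b&(Z>106)&(Z<116)&(F[...,0]<20)]
L=F[(abs(Z-81)<4)&(F[...,1]>25)&(F[...,1]<45)]
for x0 in (-195,-105,-15):
    k=(abs(P[:,0]-x0)<4); kl=abs(L[:,0]-x0)<4
    print(x0,'tray y',np.round(np.percentile(P[k,1],[2,98]),1),'land ymax',np.round(np.percentile(L[kl,1],98),1),np.round(np.percentile(P[k,2],50),1))
k=(P[:,1]>20); print('tray x',np.percentile(P[k,0],[1,99]),np.percentile(P[P[:,1]<-15,0],[1,99]))
print('land x',np.percentile(L[:,0],[0.5,99.5]))
m=(F[...,1]>28)&(F[...,1]<33)&(abs(F[...,0])<15)
for x0 in range(-8,12): 
    kk=m&(abs(F[...,0]-x0-.5)<.5)
    if kk.sum(): print(x0,np.round(np.median(Z[kk]),1),end='; ')
T=F[(abs(Z-105)<8)&(F[...,0]<-240)&(F[...,0]>-285)&(abs(F[...,1])<20)]
print()
for x0 in range(-284,-240,20):
    k=abs(T[:,0]-x0)<4; print(x0,np.round(np.percentile(T[k,1],[1,99]),1),np.round(np.percentile(T[k,2],95),1))
i=cv2.imread('pics/w9.png')[135:240,220:540]; cv2.imwrite('pics/w9c.png',cv2.resize(i,None,fx=2.5,fy=2.5,interpolation=cv2.INTER_CUBIC))
E
```

```text
-195 tray y [-22.1  26.5] land ymax 34.5 110.6
-105 tray y [-22.2  26.4] land ymax 34.4 110.8
-15 tray y [-23.5  25.4] land ymax 34.3 110.7
tray x [-227.56179931  -11.94030117] [-228.03574574  -13.06707681]
land x [-202.46070666   75.57182864]
-8 80.5; -7 80.7; -6 81.1; -5 81.1; -4 80.9; -3 81.2; -2 80.9; -1 81.2; 0 83.2; 1 84.5; 2 84.6; 3 85.1; 4 85.2; 5 85.1; 9 77.5; 10 76.2; 11 76.1; 
-284 [-6.2 11.6] 110.8
-264 [-6.2 11.6] 110.4
-244 [-6.3 11.5] 110.7
```

View pics/w9c.png

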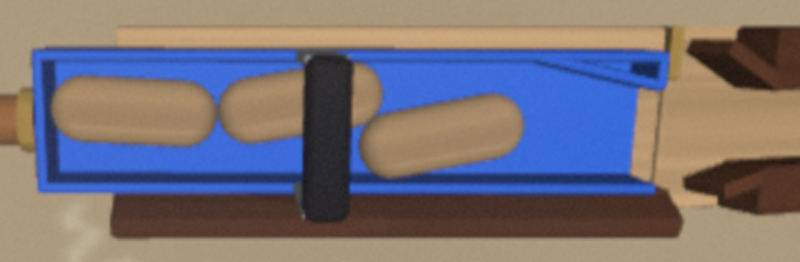

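```bash
python3 - <<'E'
from h import *
def show(t):
    s=bot.state(); print(t,round(s['clock'],2),np.round(s['contact_force']@RF,2),np.round((s['tcp_pos']-O3)@RF,2),round(s['gripper_width'],1)); return s
R=q(down(174.57))
bot.movel(feed(-132.5,3.3,205),R,speed=250); bot.grip(45)
bot.movel(feed(-132.5,3.3,138.2),R,speed=110); bot.wait(.1); show('at')
bot.grip(0,40); show('grip')
bot.movel(feed(-132.5,3.3,140.7),R,speed=25); bot.wait(.1); show('lift')
bot.movel(feed(-123.2,3.3,140.2),R,speed=25); bot.wait(.2); show('fwd')
for y in (2.8,2.3,1.8,1.3):
    bot.movel(feed(-123.2,y,140.2),R,speed=10); s=show('y')
    if s['contact_force']@RF[:,1]>2.5: break
yc=y
bot.wait(.1); s=show('settle'); im,d=bot.camera('wrist'); cv2.imwrite('pics/w10.png',im[:,:,::-1])
y=yc+0.8
bot.movel(feed(-123.2,y,140.2),R,speed=10); bot.wait(.1); show('back')
r=bot.movel(feed(-123.2,y,137.2),R,speed=12,until_force=5); show(f'down {r}')
E
```

```text
at 28.71 [-0.47 -0.36  0.21] [-132.69    2.62  139.  ] 45.1
grip 29.32 [0.42 0.88 1.11] [-132.48    3.27  138.3 ] 13.5
lift 29.67 [-0.26 -0.52 -4.43] [-132.38    3.68  140.31] 13.4
fwd 30.39 [-0.08 -0.27 -3.72] [-123.27    3.28  140.22] 13.3
y 30.64 [-0.22  0.8  -3.91] [-123.28    2.82  140.19] 13.2
y 30.89 [-0.66  1.61 -2.88] [-123.22    2.57  140.14] 13.7
y 31.14 [-1.05  2.74 -2.08] [-123.17    2.28  140.11] 13.4
settle 31.24 [-0.78  3.14 -2.28] [-123.18    2.27  140.11] 13.5
back 31.64 [ 0.56  1.16 -5.01] [-123.15    2.49  140.16] 14.1
down True 31.9 [0.14 1.12 5.19] [-123.11    2.94  138.27] 13.7
```

View pics/w10.png

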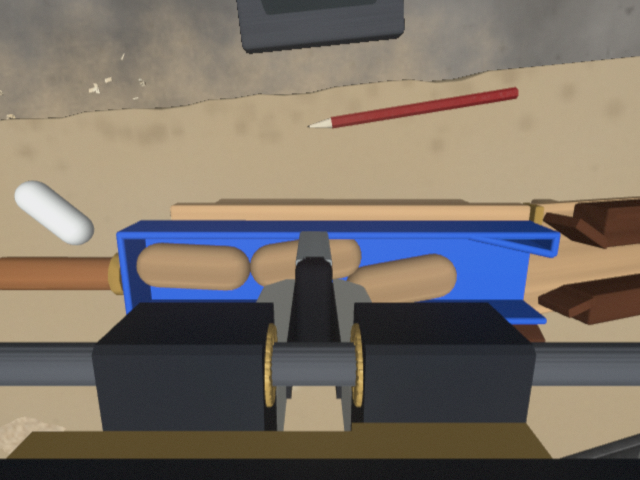

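```bash
python3 - <<'E'
from h import *
def show(t):
    s=bot.state(); print(t,round(s['clock'],2),np.round(s['contact_force']@RF,2),np.round((s['tcp_pos']-O3)@RF,2),round(s['gripper_width'],1)); return s
R=q(down(174.57))
bot.grip(34); s=show('open')
p=np.array(s['tcp_pos']); p[2]+=50; bot.movel(p,R,speed=150)
bot.movel(feed(-160,-30,300),R,speed=300); bot.wait(.1)
s=show('view'); im,d=bot.camera('wrist'); cv2.imwrite('pics/w11.png',im[:,:,::-1]); pickle.dump((s,d),open('pics/w11.pkl','wb'))
F,b=trayfit('w11',0,0); Z=F[...,2]
P=F[b&(Z>106)&(Z<116)&(F[...,0]<20)]
L=F[(abs(Z-81)<4)&(F[...,1]>25)&(F[...,1]<45)]
for x0 in (-195,-105,-25):
    k=(abs(P[:,0]-x0)<4); kl=abs(L[:,0]-x0)<4
    print(x0,'tray y',np.round(np.percentile(P[k,1],[2,98]),1),'land ymax',np.round(np.percentile(L[kl,1],98),1),np.round(np.percentile(P[k,2],50),1))
k=(P[:,1]>20); print('tray x',np.percentile(P[k,0],[1,99]))
T=F[(abs(Z-105)<8)&(F[...,0]<-240)&(F[...,0]>-285)&(abs(F[...,1])<20)]
for x0 in range(-284,-240,20):
    k=abs(T[:,0]-x0)<4; print(x0,np.round(np.percentile(T[k,1],[1,99]),1),np.round(np.percentile(T[k,2],95),1))
print(np.round(s['q'],2))
for psi in (84.57,-95.43):
  for pre in (0,-12,-20):
    for th in (0,20,40):
      p,RR=tail_pose(th,pre,psi,np.array([-1.2,1.2,81.2])); j=bot.solve_ik(p,q(RR)); print(psi,pre,th,None if j is None else np.round(j,2).tolist(), np.round(RR[:,1]@RF,2))
E
```

```text
open 32.48 [-1.03  0.95  0.18] [-122.62    4.9   136.75] 33.8
view 33.62 [ 0.23 -0.13  0.11] [-159.34  -28.62  297.69] 33.8
-195 tray y [-22.6  26.2] land ymax 34.2 110.5
-105 tray y [-22.5  26.2] land ymax 34.2 110.7
-25 tray y [-22.5  26.2] land ymax 34.2 110.8
tray x [-218.51959736   -2.53593781]
-284 [-6.4 10.3] 110.7
-264 [-6.4 10.3] 110.4
-244 [-6.4 10.3] 110.5
[-0.41  0.09  1.55  0.    1.51 -1.89]
84.57 0 0 [-0.64, 0.26, 1.91, -0.0, 0.97, -0.55] [ 0. -1.  0.]
84.57 0 20 [-0.35, 0.14, 1.87, -0.39, 1.07, -0.08] [ 0. -1. -0.]
84.57 0 40 [0.0, 0.17, 1.79, -0.72, 1.33, 0.33] [ 0. -1. -0.]
84.57 -12 0 [-0.77, 0.31, 1.85, 0.18, 1.11, -0.77] [ 0. -1.  0.]
84.57 -12 20 [-0.5, 0.13, 1.83, -0.14, 1.13, -0.35] [ 0. -1. -0.]
84.57 -12 40 [-0.13, 0.1, 1.77, -0.51, 1.29, 0.11] [ 0. -1.  0.]
84.57 -20 0 [-0.84, 0.37, 1.81, 0.27, 1.22, -0.87] [ 0. -1.  0.]
84.57 -20 20 [-0.6, 0.14, 1.81, -0.0, 1.19, -0.5] [ 0. -1.  0.]
84.57 -20 40 [-0.23, 0.07, 1.75, -0.36, 1.29, -0.04] [ 0. -1. -0.]
-95.43 0 0 [-0.64, 0.26, 1.91, -0.0, 0.97, 2.59] [-0.  1.  0.]
-95.43 0 20 [-0.35, 0.14, 1.87, -0.39, 1.07, 3.06] [-0.  1.  0.]
-95.43 0 40 [0.0, 0.17, 1.79, -0.72, 1.33, -2.81] [-0.  1.  0.]
-95.43 -12 0 [-0.77, 0.31, 1.85, 0.18, 1.11, 2.38] [-0.  1. -0.]
-95.43 -12 20 [-0.5, 0.13, 1.83, -0.14, 1.13, 2.79] [-0.  1.  0.]
-95.43 -12 40 [-0.13, 0.1, 1.77, -0.51, 1.29, -3.03] [-0.  1.  0.]
-95.43 -20 0 [-0.84, 0.37, 1.81, 0.27, 1.22, 2.27] [-0.  1. -0.]
-95.43 -20 20 [-0.6, 0.14, 1.81, -0.0, 1.19, 2.64] [-0.  1.  0.]
-95.43 -20 40 [-0.23, 0.07, 1.75, -0.36, 1.29, 3.1] [-0.  1.  0.]
```

View pics/w11.png

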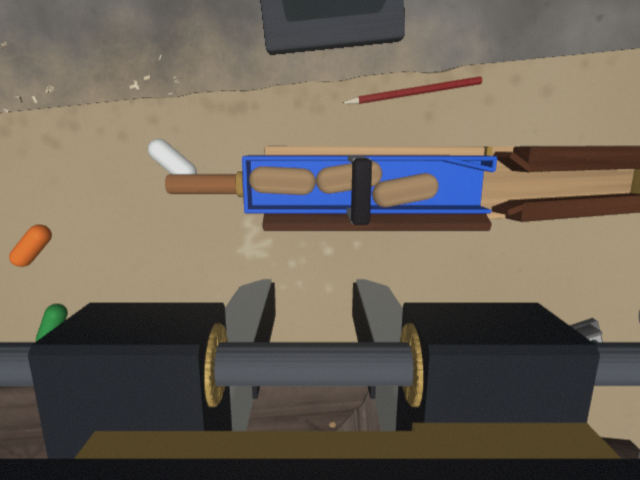

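```bash
python3 - <<'E'
from h import *
psi=84.57;pre=-12;piv=np.array([-1.2,1.25,81.2])
def show(t):
    s=bot.state(); print(t,round(s['clock'],2),np.round(s['contact_force']@RF,2),np.round((s['tcp_pos']-O3)@RF,2),round(s['gripper_width'],1)); return s
p,R=tail_pose(0,pre,psi,piv)
bot.goto(p-R[:,2]*75,q(R)); bot.grip(50); show('pre')
r=bot.movel(p,q(R),speed=90,until_force=9); s=show(f'at {r}')
if not r:
    bot.grip(21); show('21')
    bot.grip(0,35); s=show('closed')
im,d=bot.camera('wrist'); cv2.imwrite('pics/w12.png',im[:,:,::-1])
E
```

```text
pre 35.24 [ 0.64 -0.15 -0.49] [-272.76    1.16  156.3 ] 49.9
at False 36.23 [-0.39  0.23  0.32] [-257.64    0.87   83.2 ] 50.0
21 36.91 [-0.47  0.84  0.6 ] [-257.29    1.27   82.81] 21.3
closed 37.17 [0.35 0.62 0.48] [-257.27    1.36   82.79] 17.3
```

View pics/w12.png

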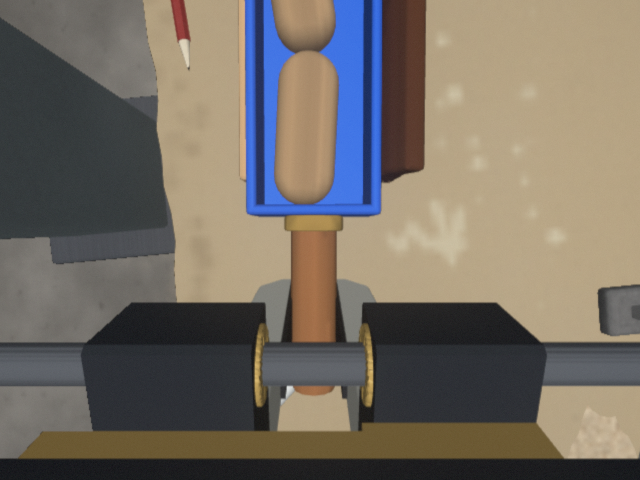

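```bash
python3 - <<'E'
from h import *
psi=84.57;pre=-12;piv=np.array([-1.2,1.25,81.3])
def show(t):
    s=bot.state(); print(t,round(s['clock'],2),np.round(s['contact_force']@RF,2),np.round((s['tcp_pos']-O3)@RF,2),round(s['gripper_width'],1)); return s
for th in (6,12,18,24,30):
    p,R=tail_pose(th,pre,psi,piv); bot.movel(p,q(R),speed=45); s=show(th)
    if np.linalg.norm(s['contact_force'])>18: print('ABORT'); break
im,d=bot.camera('wrist'); cv2.imwrite('pics/w13.png',im[:,:,::-1])
im,d=bot.camera('top'); i=im[190:310,205:475,::-1]; cv2.imwrite('pics/t13.png',cv2.resize(i,None,fx=2.9,fy=2.9,interpolation=cv2.INTER_CUBIC))
im,d=bot.camera('side'); i=im[150:420,220:420,::-1]; cv2.imwrite('pics/s13.png',cv2.resize(i,None,fx=2.2,fy=2.2,interpolation=cv2.INTER_CUBIC))
E
```

```text
6 37.97 [-0.72  0.75 -1.96] [-255.58    1.25  109.64] 17.1
12 38.71 [ 0.08  0.02 -1.69] [-251.23    1.3   135.94] 16.8
18 39.45 [-0.11  0.05 -2.25] [-244.2     1.31  161.77] 17.0
24 40.19 [-1.85 -0.47 -0.93] [-234.66    1.15  186.89] 17.1
30 40.93 [-3.29 -0.88  0.57] [-222.5     1.09  210.83] 17.3
```

View pics/w13.png

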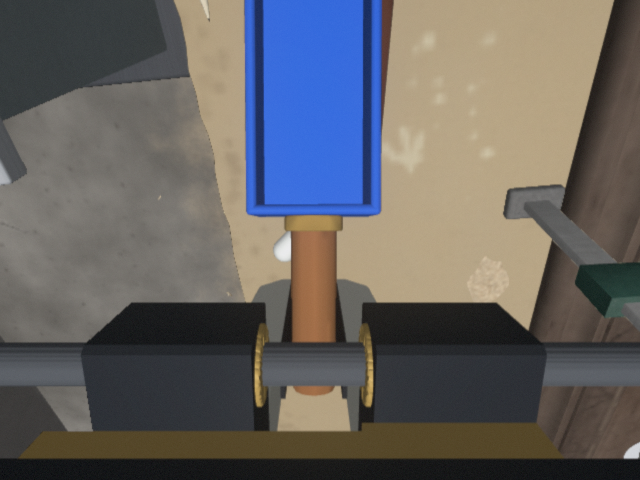

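View pics/t13.png

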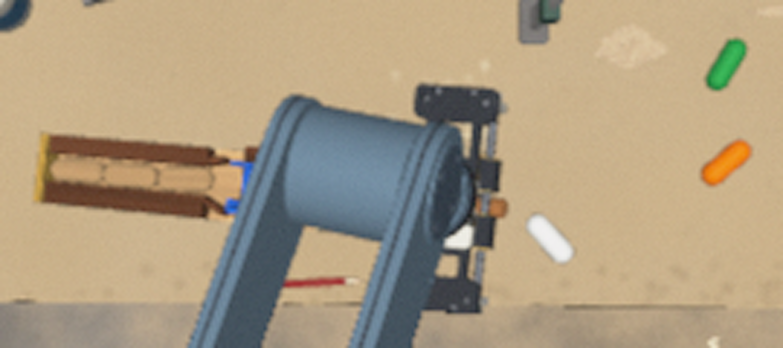

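View pics/s13.png

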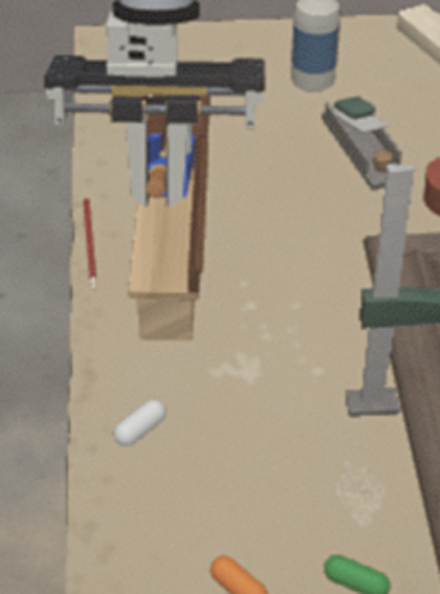

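```bash
python3 - <<'E'
from h import *
psi=84.57;pre=-12;piv=np.array([-1.2,1.25,81.3])
def show(t):
    s=bot.state(); print(t,round(s['clock'],2),np.round(s['contact_force']@RF,2),np.round((s['tcp_pos']-O3)@RF,2),round(s['gripper_width'],1)); return s
for th in (24,18,12,6,0.8):
    p,R=tail_pose(th,pre,psi,piv); bot.movel(p,q(R),speed=50); s=show(th)
p,R=tail_pose(-0.1,pre,psi,piv); r=bot.movel(p,q(R),speed=10); bot.wait(.1); show('flat')
bot.grip(26); show('open'); bot.grip(50)
s=bot.state(); p=np.array(s['tcp_pos']); RR=Ro.from_quat(s['ee_rot']).as_matrix()
bot.movel(p-RR[:,2]*80,speed=120)
bot.goto(feed(-160,-30,300),q(down(174.57))); bot.wait(.1)
s=show('view'); im,d=bot.camera('wrist'); cv2.imwrite('pics/w14.png',im[:,:,::-1]); pickle.dump((s,d),open('pics/w14.pkl','wb'))
im,d=bot.camera('side'); i=im[150:420,220:420,::-1]; cv2.imwrite('pics/s14.png',cv2.resize(i,None,fx=2.2,fy=2.2,interpolation=cv2.INTER_CUBIC))
F,b=trayfit('w14',0,0); Z=F[...,2]
P=F[b&(Z>100)&(Z<120)&(F[...,0]<20)]
for x0 in (-195,-105,-25):
    k=(abs(P[:,0]-x0)<4); print(x0,'tray y',np.round(np.percentile(P[k,1],[2,98]),1),np.round(np.percentile(P[k,2],60),1))
k=(P[:,1]>20); print('tray x',np.percentile(P[k,0],[1,99]))
E
```

```text
24 41.77 [-3.05  0.   -0.22] [-234.62    1.38  186.89] 17.1
18 42.45 [-2.11 -0.02 -1.02] [-244.02    1.3   162.01] 17.0
12 43.13 [-0.2   0.35 -1.75] [-250.95    1.43  136.09] 17.2
6 43.82 [ 0.87  0.73 -1.03] [-255.51    1.34  109.7 ] 17.3
0.8 44.43 [ 0.69  0.46 -1.3 ] [-257.4     1.19   86.56] 17.4
flat 45.08 [0.02 3.   3.03] [-257.37    1.14   82.72] 17.3
open 45.5 [-0.35 -1.14 -0.08] [-257.27    1.15   82.38] 25.8
view 48.08 [ 0.16 -0.06  0.09] [-160.5   -29.55  298.75] 50.2
-195 tray y [-23.1  25.8] 110.9
-105 tray y [-22.3  26.4] 111.1
-25 tray y [-21.6  27. ] 110.8
tray x [-218.27758533   -2.08282667]
```

View pics/w14.png

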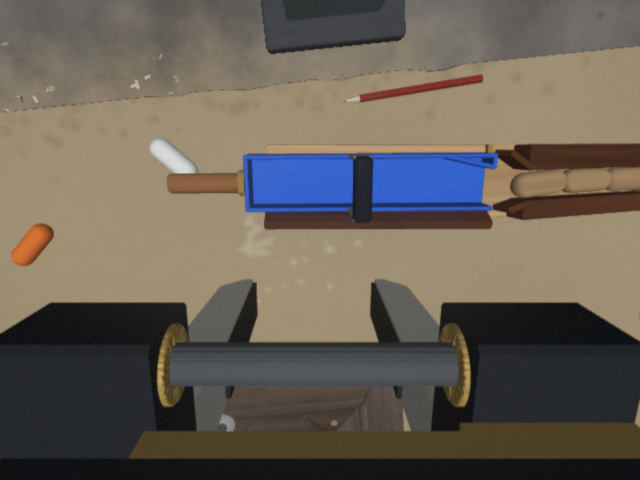

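View pics/s14.png

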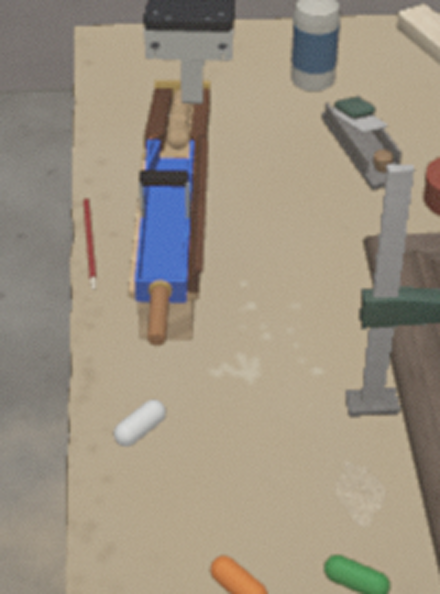

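```bash
python3 - <<'E'
from h import *
R=q(down(174.57))
bot.movel(feed(-60,-30,300),R,speed=250); bot.wait(.2)
im,d=bot.camera('wrist'); cv2.imwrite('pics/w15.png',im[:,:,::-1]); print(bot.state()['clock'])
E
```

```text
48.9833
```

View pics/w15.png

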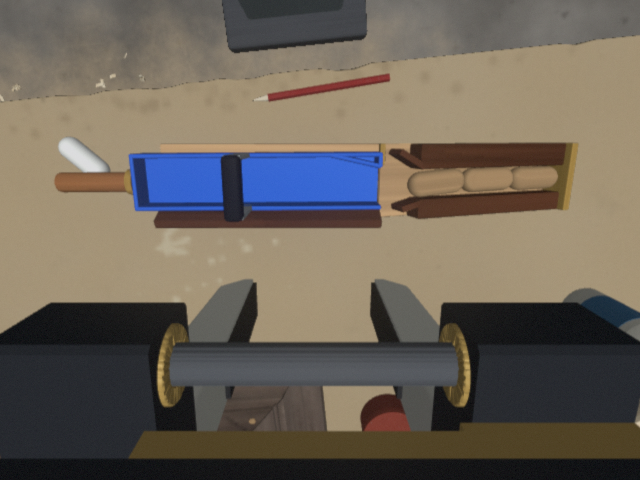

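The picture shows three dowels end to end in the groove (410–557, 182). The tray (132–382, 153–210) is flat and empty on the landing, with the gripper clear above.

```bash
python3 -c "
from workcell import bot
bot.close_job(); print(bot.state()['clock'])"
```

```text
the job is handed in; nothing more can be done
the job is handed in; nothing more can be done
```

The job is finished and handed in at about 49 s of the 64 s limit. All three dowels are in the groove and the tray is flat and empty on the landing, but my first try at the tail handle went wrong and I had to dock the tray again.

**What I did:** I carried the tray by the bridge handle and docked it against the guide rail, with the mouth about 2 mm short of the lip, then let go. I took the tail handle and tipped the tray about the mouth edge. At 30° all three dowels were already out, so I did not go on to the 35–40° range. Then I lowered the tray and let go.

**What went wrong:** On the first reach for the tail handle, the jaws were turned 90° the wrong way. They pressed on the stick (about 29 N on the tool) and pushed the tray back about 9 mm, and the dowels slid towards its rear end. I took the bridge handle again, redocked the tray and released it before gripping the tail correctly.

**Last checks:**
- **Dowels:** they lie end to end, in single file, in the groove. The gripper did not touch them.
- **Tray:** it is flat, with the front about 2 mm from the lip. It is turned about 0.4°, so its front end sits a little further off the guide rail than its rear end.
- **Position readings:** the wrist camera and the force readings disagreed by 1–2 mm on where the tray and the guide rail were. I went by the contact force.
- **Bystanders:** I did not touch the glue bottle or the look-alikes, and nothing fell off the bench.

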